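# Collect and prove dosing cartridges

## Task

Three finished dosing cartridges stand in the assembly machine's catch tray. Where they stand, push each one's plunger down as far as it goes; then collect the two whose plunger runs its full stroke into the two free slots of the tote, each lowered gently to the floor of its slot, and reject the one that sticks part-way by leaving it standing in the tray. A cartridge can only be held by its long sides in the tray and by its ends in the tote, so it has to be put down on the way, the green mat being free for this, to change grip; leave everything else where it is.

Things in the scene. Friction and masses are not known exactly. Their poses are not given: they have to be found in the camera images.
- cartridge_a: One of three outwardly identical finished dosing cartridges: a white block with a grey cap, 56 long (its x) by 30 wide (its y) by 40 high (its z, up), about 90 g, upright in the catch tray, its length across the channel. Origin: centre of its underside. On top is a steel push button, a disc 18 across, whose top stands 15 mm above the block before it is pushed.
- button_a (a point): Centre of the top of that cartridge's push button (moves with it).
- plunger_a (a joint): Plunger travel, m: 0 to 0.0015 at the start. It slides down against 3 N of friction and stays where it is left. A good one runs its whole stroke of 0.012 (button top then 3 mm above the block); a sticking one stops dead at 0.005. Exactly one of the three sticks, anywhere in the row. 8 to 10 N is enough to tell.
- cartridge_b: One of three outwardly identical finished dosing cartridges: a white block with a grey cap, 56 long (its x) by 30 wide (its y) by 40 high (its z, up), about 90 g, upright in the catch tray, its length across the channel. Origin: centre of its underside. On top is a steel push button, a disc 18 across, whose top stands 15 mm above the block before it is pushed.
- button_b (a point): Centre of the top of that cartridge's push button (moves with it).
- plunger_b (a joint): Plunger travel, m: 0 to 0.0015 at the start. It slides down against 3 N of friction and stays where it is left. A good one runs its whole stroke of 0.012 (button top then 3 mm above the block); a sticking one stops dead at 0.005. Exactly one of the three sticks, anywhere in the row. 8 to 10 N is enough to tell.
- cartridge_c: One of three outwardly identical finished dosing cartridges: a white block with a grey cap, 56 long (its x) by 30 wide (its y) by 40 high (its z, up), about 90 g, upright in the catch tray, its length across the channel. Origin: centre of its underside. On top is a steel push button, a disc 18 across, whose top stands 15 mm above the block before it is pushed.
- button_c (a point): Centre of the top of that cartridge's push button (moves with it).
- plunger_c (a joint): Plunger travel, m: 0 to 0.0015 at the start. It slides down against 3 N of friction and stays where it is left. A good one runs its whole stroke of 0.012 (button top then 3 mm above the block); a sticking one stops dead at 0.005. Exactly one of the three sticks, anywhere in the row. 8 to 10 N is enough to tell.
- catch_tray: Fixed aluminium catch tray: an open channel, inside 264 long (x) by 64 wide (y), floor 4 above the table, walls 4 thick, rim 50 above the table. Origin: on the table under its centre. The cartridges stand in a row along x, some 76 apart, with finger room between them but none between their ends and the long walls.
- outlet (a point): Outlet of the grey assembly machine, 65 above the table. The machine, one with the tray, fills y = 160 to 370 and x = -135 to 135 of the tray's frame, 235 high; a low chute (80 high at most, x = -36 to 36) joins it to the tray wall.
- tote: Fixed grey tote, 120 (x) by 134 (y) outside, origin on the table under its centre, walls 5 thick: three slots along x, each 110 by 38 inside, floor 5 and rim 61 above the table. A cartridge fits with its length along a slot, and stands 21 mm below the rim; there is finger room only at its two ends. Slot centre lines at y = -43, 0, +43; the middle slot is taken.
- slot_left (a point): Centre of the floor of the free slot on the tote's +y side.
- slot_right (a point): Centre of the floor of the free slot on the tote's -y side.
- stock_cartridge: A cartridge already collected, in the tote's middle slot; same block, button already in. Origin: centre of its underside. Leave it.
- steel_dish: Bystander: fixed empty low steel dish, not needed here, 140 (x) by 130 (y) outside, 25 high, walls and floor 4 mm thick. Origin: on the table under its centre.
- cutting_mat: Fixed green mat, 200 (x) by 190 (y) by 2 thick, flat on the table between tray and tote; its free parts are a place to put a cartridge down. Origin: centre of its underside.
- jar: Bystander: amber glass jar with a blue lid, 60 across, 85 high, beside the mat. Origin: centre of its underside.
- spatula: Bystander: spatula, 170 long along its x, its blade (+x half) 65 wide, 20 high, lying on the mat near its edge nearest the robot. Origin: below its middle, at its underside.
- vial: Bystander: small glass vial with a white cap, 26 across, 42 high, on the mat. Origin: centre of its underside.
- stopper: Bystander: black rubber stopper, 28 across, 24 high, between dish and tote. Origin: centre of its underside.

How it is judged:
At the end, for the whole second after the job is handed in: Good two: plungers in over 10.5 mm, upright (0.12 rad) on the floor of the tote's slots (within 4 mm), within 30 mm of slot middle. Sticking one: pushed in over 4 mm, upright (0.2 rad) on the floor of the catch tray. All released and at rest (x of cartridge_a in the frame of tote between -0.03 and 0.03 m and y of cartridge_a in the frame of tote between -0.055 and 0.055 m and z of cartridge_a in the frame of tote between 0 and 0.009 m and angle between each of cartridge_a, cartridge_b's own z axis and vertical below 0.12 rad and x of cartridge_b in the frame of tote between -0.03 and 0.03 m and y of cartridge_b in the frame of tote between -0.055 and 0.055 m and z of cartridge_b in the frame of tote between 0 and 0.009 m and x of cartridge_c in the frame of catch_tray between -0.132 and 0.132 m and y of cartridge_c in the frame of catch_tray between -0.03 and 0.03 m and z of cartridge_c in the frame of catch_tray between 0 and 0.01 m and angle between cartridge_c's own z axis and vertical below 0.2 rad and value of joint each of plunger_a, plunger_b above 0.0105 m and value of joint plunger_c above 0.004 m and linear speed of each of cartridge_a, cartridge_b, cartridge_c below 0.02 m/s and angular speed of each of cartridge_a, cartridge_b, cartridge_c below 0.2 rad/s); the robot touches nothing.
It fails at once if a bystander or the stock cartridge is displaced by more than 25 mm (distance of any of jar, spatula, vial, stopper, stock_cartridge from where it was at the start of the episode above 0.025 m).
It fails at once if a cartridge is lifted clear of the catch tray before its plunger has been pushed as far as it goes (a good one by over 10.5 mm) ((z of cartridge_a in the frame of catch_tray above 0.03 m and value of joint plunger_a below 0.0105 m) or (z of cartridge_b in the frame of catch_tray above 0.03 m and value of joint plunger_b below 0.0105 m)).
It fails at once if a cartridge is dropped into the tote (moves faster than 0.4 m/s within 20 mm of its floor) ((x of cartridge_a in the frame of tote between -0.06 and 0.06 m and y of cartridge_a in the frame of tote between -0.067 and 0.067 m and z of cartridge_a in the frame of tote below 0.025 m and linear speed of cartridge_a above 0.4 m/s) or (x of cartridge_b in the frame of tote between -0.06 and 0.06 m and y of cartridge_b in the frame of tote between -0.067 and 0.067 m and z of cartridge_b in the frame of tote below 0.025 m and linear speed of cartridge_b above 0.4 m/s) or (x of cartridge_c in the frame of tote between -0.06 and 0.06 m and y of cartridge_c in the frame of tote between -0.067 and 0.067 m and z of cartridge_c in the frame of tote below 0.025 m and linear speed of cartridge_c above 0.4 m/s)).
It also fails if it takes over 72 s, if anything falls off the work surface, if the arm or the gripper's body presses on something with over 40 N, if the wrist force passes 120 N, or if a joint passes its speed limit or range.

## Robot

A 6-joint arm with a two-finger parallel gripper is mounted at the origin on the work surface. World frame = base frame: x ahead of the robot, y to its left, z up, the work surface at z = 0. Lengths are in m, angles in rad, forces in N, time in s.
With the tool pointing down it reaches from about 0.35 to 0.85 m from the base axis. Payload 8.1 kg.
Tool frame: the origin (TCP) lies at the very end of the fingers, on their centre line; the grasp point (between the pads) lies 19 mm behind it (robot.pinch_z is the distance from the TCP to the grasp point, in m); x points along the fingers, z is the direction in which the jaws open and shut, and the axes are right-handed (so a half turn about x gives the same grasp; the last joint's range is limited). The gripper opens to 93 mm and grips with 3 to 60 N. Pads are 15 mm wide; open, the fingers measure 128 mm over their backs; the gripper's body (75 mm by 188 mm) begins 65 mm behind the grasp point.
Start: joints at [1.221, 0.13, 1.488, -0, 1.523, -0.085], TCP at [0.157, 0.579, 0.219] pointing down, gripper open.
Joint ranges: [-2.96, 2.96], [-0.89, 2.26], [0.02, 2.5], [-1.34, 4.48], [0, 2.73], [-2.66, 2.66]. Speed limits (rad/s): [2.39, 2.39, 2.79, 3.14, 3.14, 3.14].

## Interface

Orientations are given as a rotation vector (axis times angle).
In Python, from plant import robot, optics, ticket gives the robot as it stands.
- The arm moves only by the tool jog_arm, never from a script. Its argument "targets" is a list of rows, each a list of 7 numbers: the shift along the tool's x, y, z in cm, then the turn, a rotation vector about the tool's x, y, z in degrees, then the closure, from 0 (fully open) to 1 (shut). In form: [[dx, dy, dz, ax, ay, az, grip], ...]. A call has 1 to 5 rows; each row is the pose to reach, as a shift and turn from the pose measured when the call began, along the tool's axes at that moment; what a row does not reach only later rows make up. A row lasts 1/8 s, in which the tool goes at most 62.5 mm and 10.7 degrees, less where a joint would pass 70% of its speed; a pose out of reach is approached as far as the arm can. A call with a gripper value outside its range is refused whole. The fingers move at their own pace and stop on an object; "squeeze" is the grip in N (left out, the last holds). Time passes only in rows, so rows that repeat a pose let the fingers close. It gives the time, the measured TCP pose, the force and the opening at its end, in the units of the state.
- robot.read_state(): the state, without advancing time (a new reading comes with each control period).
- optics.read_camera(name): name is "scene" or "top" or "wrist"; returns a dict with "frame" (480x640x3 uint8, red, green, blue), "vertical_fov" (degrees; the focal length in pixels is half the picture's height over the tangent of half this angle, whatever the lens; pixels are square), "cx", "cy" (the principal point, pixels), "k1" (the pictures are not rectified: a ray, as slopes to the right and down, at radius r is drawn at 1 + k1 r^2 times it, then the intrinsics apply), "R" (3x3) and "t" (3): a world point X has camera coordinates R X + t. Camera axes: x right, y down, z forward; pixel columns grow to the right and rows downward; lengths in m; the calibration is good to about 2 mm. A picture is of the moment at which its call begins. There is no depth.
- ticket.close_job(): hands the job in, once; it reports no verdict.
The state is a dict: "t": time; "q": joint angles; "dq": joint speeds; "joint_torque": joint torques, N m; "tool_pos": TCP position; "orientation": TCP orientation; "force": force on the tool from outside, world axes, zero at the start; "wrist_torque": the same for the moment, N m; "opening": finger opening in m.
Only numpy, scipy, OpenCV 4.12 (cv2) and the standard library are available. Lean on these libraries where they do the work, as an engineer would, in place of code of your own. Each camera call takes 0.05 s, during which the arm holds its last target.

## Working session

There is one attempt and no reset: what is moved stays moved. The work goes in short steps, Python scripts to look and compute and a tool call to move; the robot and the scene stay as the last step left them, time stands still between calls to the robot, and variables do not carry over. Pictures are saved under pics/ and viewed, and the job is handed in when it is done.

Besides the shell and the picture viewer there is one more tool, called by a JSON object that holds its "op" and its "data". jog_arm: Moves the arm, as the interface text tells. Its arguments: {"type":"object","properties":{"targets":{"type":"array"},"squeeze":{"type":"number"}},"required":["targets"]}

```bash
ls; mkdir -p pics; python3 - <<'E'
from plant import robot, optics, ticket
import cv2
print(robot.read_state(), robot.pinch_z)
for n in ["scene","top","wrist"]:
    c=optics.read_camera(n)
    cv2.imwrite(f"pics/{n}0.png",c["frame"][:,:,::-1])
    print(n,{k:v for k,v in c.items() if k!="frame"})
print(robot.read_state()['t'])
E
```

```text
pics
{'t': 0.0, 'q': array([ 1.22058749e+00,  1.31124051e-01,  1.48924853e+00, -2.53041026e-05,
        1.52301452e+00, -8.54122499e-02]), 'dq': array([ 0.00083455,  0.0002961 ,  0.00043453, -0.00157534,  0.00027412,
        0.00137183]), 'joint_torque': array([-3.09824587e-03, -5.59863746e+01, -4.91739964e+01,  7.64266681e-02,
        3.58397292e-02, -6.55502140e-05]), 'tool_pos': array([0.15682942, 0.57856016, 0.21762651]), 'orientation': array([-1.01299724,  1.32444175,  1.01135462]), 'force': array([ 0.75158373,  0.6107023 , -0.15875744]), 'wrist_torque': array([-0.0074827 ,  0.03018597,  0.00175509]), 'opening': 0.09276321555942244} 0.0188
scene {'vertical_fov': 54.23638101121695, 'cx': 315.6815525819535, 'cy': 239.29995202310644, 'k1': -0.09237904924063335, 'R': array([[-0.70383601,  0.71034676,  0.00472853],
       [ 0.48296699,  0.48340042, -0.73011432],
       [-0.52092011, -0.51159702, -0.68330866]]), 't': array([ 0.33192097, -0.22881674,  1.33981828])}
top {'vertical_fov': 47.98155433258662, 'cx': 316.0862638056059, 'cy': 241.6702898851969, 'k1': 0.04686362234444371, 'R': array([[ 0.02488927, -0.99968468,  0.00332658],
       [-0.99717121, -0.0250625 , -0.07086225],
       [ 0.07092328, -0.00155346, -0.99748056]]), 't': array([0.04426711, 0.53674417, 1.05756291])}
wrist {'vertical_fov': 60.594256055876386, 'cx': 316.59119177926965, 'cy': 230.82018924734479, 'k1': -0.02141986345552253, 'R': array([[ 2.60989909e-01,  9.65341207e-01, -7.88786083e-04],
       [ 9.29892489e-01, -2.51186419e-01,  2.68710518e-01],
       [ 2.59199204e-01, -7.08642199e-02, -9.63220658e-01]]), 't': array([-0.59887581, -0.03122386,  0.39034128])}
0.15
```

View pics/scene0.png

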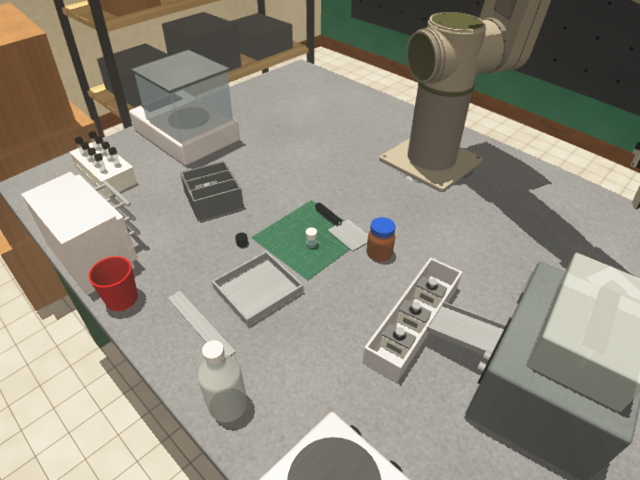

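View pics/top0.png

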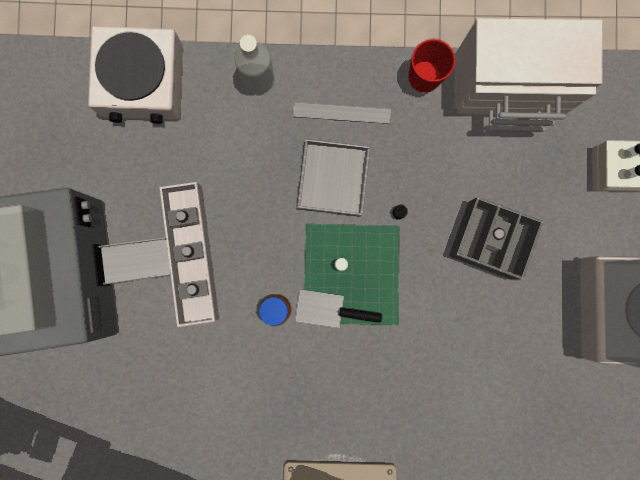

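View pics/wrist0.png

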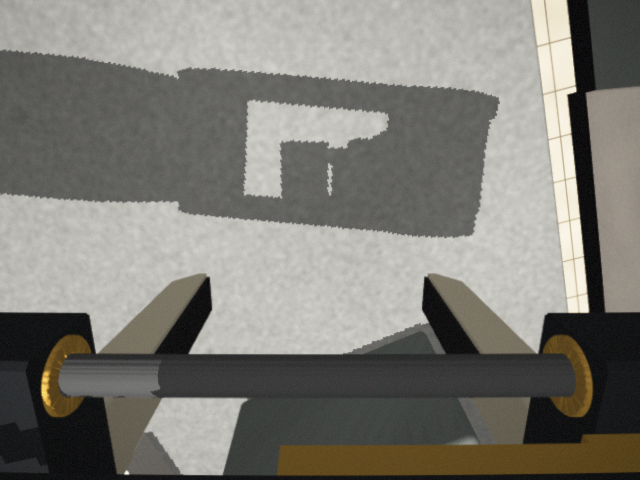

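```bash
cat > h.py <<'E'
import numpy as np, cv2
from scipy.spatial.transform import Rotation as Ro
def K(c):
    f=240/np.tan(np.radians(c["vertical_fov"]/2)); return np.array([[f,0,c["cx"]],[0,f,c["cy"]],[0,0,1.]])
def rays(c,px):
    u=cv2.undistortPoints(np.array(px,float).reshape(-1,1,2),K(c),np.array([c["k1"],0,0,0.]))[:,0]
    d=np.c_[u,np.ones(len(u))]@c["R"]
    return -c["R"].T@c["t"],d
def onz(c,px,z):
    o,d=rays(c,px); return o+d*((z-o[2])/d[:,2])[:,None]
def proj(c,X):
    p,_=cv2.projectPoints(np.array(X,float).reshape(-1,1,3),cv2.Rodrigues(c["R"])[0],c["t"],K(c),np.array([c["k1"],0,0,0.])); return p[:,0]
def tri(cs,pxs):
    A=np.zeros((3,3));b=np.zeros(3)
    for c,p in zip(cs,pxs):
        o,d=rays(c,[p]);d=d[0]/np.linalg.norm(d[0]);M=np.eye(3)-np.outer(d,d);A+=M;b+=M@o
    return np.linalg.solve(A,b)
E
python3 - <<'E'
import cv2
t=cv2.imread("pics/top0.png"); s=cv2.imread("pics/scene0.png")
cv2.imwrite("pics/t_tray.png",cv2.resize(t[175:335,150:225],None,fx=3.7,fy=3.7,interpolation=cv2.INTER_CUBIC))
cv2.imwrite("pics/t_tote.png",cv2.resize(t[190:290,435:550],None,fx=5,fy=5,interpolation=cv2.INTER_CUBIC))
cv2.imwrite("pics/s_tray.png",cv2.resize(s[250:390,355:475],None,fx=4,fy=4,interpolation=cv2.INTER_CUBIC))
E
```

```text
(no output)
```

View pics/t_tray.png

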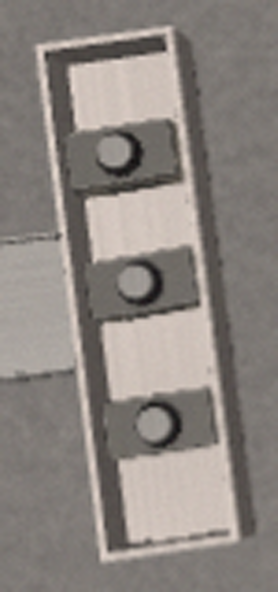

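View pics/t_tote.png

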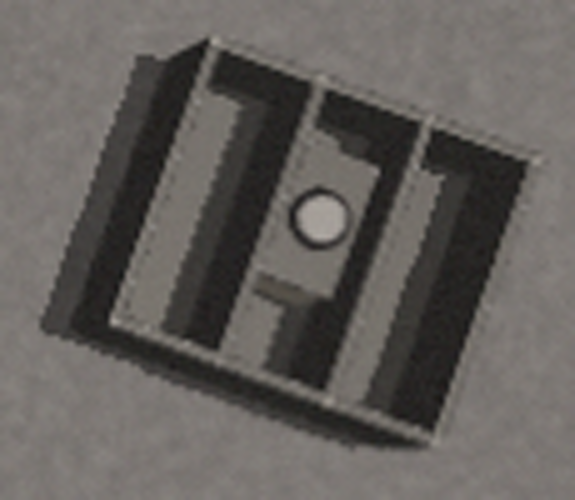

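View pics/s_tray.png

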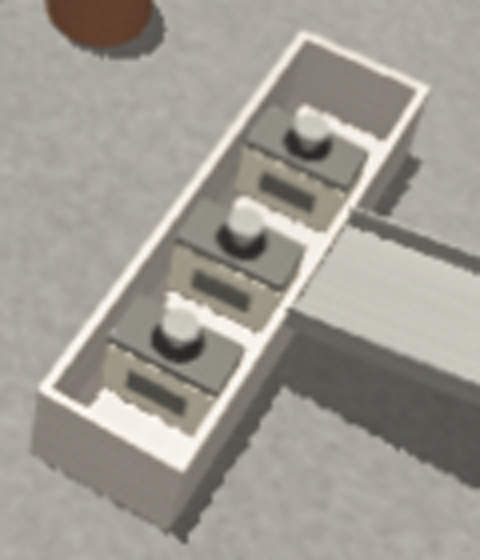

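```bash
cat > m1.py <<'E'
from h import *
from plant import robot, optics
c=optics.read_camera("top"); s=optics.read_camera("scene")
im=c["frame"].astype(int)
def mp(p,f,off): return (np.array(p,float)+.5)/f-.5+np.array(off)
tr=mp([(37,46),(174,27),(240,540),(103,562)],3.7,(150,175))
P=onz(c,tr,.05); print("tray rim",P.round(4)); 
print("sizes",[np.linalg.norm(P[i]-P[(i+1)%4]).round(4) for i in range(4)])
print("centre",P.mean(0).round(4)); 
v=(P[0]+P[1]-P[2]-P[3]);w=(P[0]+P[3]-P[1]-P[2])
print("long dir deg",np.degrees(np.arctan2(v[1],v[0])),"wide",np.degrees(np.arctan2(w[1],w[0])))
tt=mp([(212,38),(541,157),(434,444),(112,322)],5,(435,190))
T=onz(c,tt,.061); print("tote",T.round(4),[np.linalg.norm(T[i]-T[(i+1)%4]).round(4) for i in range(4)],T.mean(0).round(4))
v=(T[0]+T[1]-T[2]-T[3]);w=(T[0]+T[3]-T[1]-T[2])
print("x dir",np.degrees(np.arctan2(v[1],v[0])),"y",np.degrees(np.arctan2(w[1],w[0])))
g=c["frame"].min(2)
# buttons: local circle
for z in [(117,152),(138,283),(156,424)]:
    p=mp(z,3.7,(150,175)); print("btn",onz(c,[p],.0585).round(4))
hsv=cv2.cvtColor(c["frame"],cv2.COLOR_RGB2HSV)
m=cv2.inRange(hsv,(35,60,30),(90,255,255)); n,l,st,ce=cv2.connectedComponentsWithStats(m); k=1+st[1:,4].argmax()
cn=cv2.findContours((l==k).astype(np.uint8),0,2)[0][0]; r=cv2.minAreaRect(cn); b=cv2.boxPoints(r); B=onz(c,b,.002);print("mat",r,B.round(3),B.mean(0).round(4))
print("vial",onz(c,[(341,265)],.042).round(3),"jar",onz(c,[(274,311)],.085).round(3),"stopper",onz(c,[(400,212)],.024).round(3))
print("spat",onz(c,[(298,292),(342,294),(338,327),(295,323),(381,318),(341,312)],.01).round(3))
mc=onz(c,[(76,190),(117,343)],.2);print("machine corner",mc.round(3))
E
python3 m1.py
```

```text
tray rim [[0.6319 0.3641 0.05  ]
 [0.644  0.2931 0.05  ]
 [0.3771 0.2482 0.05  ]
 [0.3644 0.318  0.05  ]]
sizes [np.float64(0.0721), np.float64(0.2706), np.float64(0.071), np.float64(0.2715)]
centre [0.5044 0.3058 0.05  ]
long dir deg 9.66419389397147 wide 99.98875796266188
tote [[ 0.6259 -0.2494  0.061 ]
 [ 0.5829 -0.3742  0.061 ]
 [ 0.4724 -0.3336  0.061 ]
 [ 0.5156 -0.212   0.061 ]] [np.float64(0.132), np.float64(0.1178), np.float64(0.1291), np.float64(0.1165)] [ 0.5492 -0.2923  0.061 ]
x dir -19.466101148932008 y 70.70984650545009
btn [[0.5761 0.318  0.0585]]
btn [[0.5083 0.3044 0.0585]]
btn [[0.436  0.292  0.0585]]
mat ((351.41094970703125, 273.9720458984375), (94.02037811279297, 99.01873779296875), 1.4688007831573486) [[ 0.374  0.08   0.002]
 [ 0.574  0.08   0.002]
 [ 0.573 -0.111  0.002]
 [ 0.374 -0.109  0.002]] [ 0.4739 -0.0152  0.002 ]
vial [[0.49  0.008 0.042]] jar [[0.4   0.133 0.085]] stopper [[ 0.599 -0.108  0.024]]
spat [[ 0.434  0.091  0.01 ]
 [ 0.433  0.003  0.01 ]
 [ 0.367  0.01   0.01 ]
 [ 0.373  0.096  0.01 ]
 [ 0.387 -0.075  0.01 ]
 [ 0.397  0.005  0.01 ]]
machine corner [[0.598 0.457 0.2  ]
 [0.35  0.377 0.2  ]]
```

```bash
cat >> h.py <<'E'
def st():
    from plant import robot
    s=robot.read_state(); return s, Ro.from_rotvec(s["orientation"])
def goto(pos,yaw,pos0=None,R0=None):
    """shift (cm) & turn (deg) in tool axes to reach TCP pos with tool x down, jaw z at world yaw (deg, mod 180)"""
    s,R=st(); p=s["tool_pos"]
    best=None
    for y in (yaw,yaw+180):
        a=np.radians(y); z=np.array([np.cos(a),np.sin(a),0]);x=np.array([0,0,-1.]);M=np.c_[x,np.cross(z,x),z]
        rv=(R.inv()*Ro.from_matrix(M)).as_rotvec(degrees=True)
        if best is None or np.linalg.norm(rv)<np.linalg.norm(best): best=rv
    print("t",round(s["t"],2),"shift cm",(R.inv().apply(np.array(pos)-p)*100).round(2),"turn",best.round(1), "q6",s["q"][5].round(2))
E
python3 - <<'E'
from h import *
s,R=st(); print(R.as_matrix().round(3))
z=R.as_matrix()[:,2]; print(np.degrees(np.arctan2(z[1],z[0])))
from plant import optics
c=optics.read_camera("top"); sc=optics.read_camera("scene")
# triangulate tray corners & button with the scene
def mp(p,f,off): return (np.array(p,float)+.5)/f-.5+np.array(off)
top=mp([(37,46),(174,27),(240,540),(103,562)],3.7,(150,175))
sn=mp([(184,468),(40,390),(306,33),(430,90)],4,(355,250))
for a,b in zip(top,sn): print("tri corner",tri([c,sc],[a,b]).round(4))
tb=mp([(117,152),(138,283),(156,424)],3.7,(150,175)); sb=mp([(183,315),(246,208),(311,122)],4,(355,250))
for a,b in zip(tb,sb): print("tri btn",tri([c,sc],[a,b]).round(4))
E
```

```text
[[-0.    -0.965  0.262]
 [-0.001  0.262  0.965]
 [-1.     0.    -0.001]]
74.82499650514387
tri corner [0.6325 0.364  0.0486]
tri corner [0.6448 0.2934 0.0469]
tri corner [0.3768 0.2489 0.0469]
tri corner [0.3643 0.3186 0.046 ]
tri btn [0.5762 0.3178 0.0589]
tri btn [0.5084 0.303  0.0628]
tri btn [0.4363 0.2917 0.0574]
```

```bash
python3 - <<'E'
from h import *
goto([.28,.33,.26],9.8)
goto([.436,.292,.12],9.8)
E
```

```text
t 0.35 shift cm [ -4.15 -18.39 -20.81] turn [65. -0.  0.] q6 -0.09
t 0.35 shift cm [  9.85 -34.44 -20.39] turn [65. -0.  0.] q6 -0.09
```

{"op": "jog_arm", "data": {"targets": [[-4,-1,-2,10,0,0,1],[-4.2,-5,-7,20,0,0,1],[-4.2,-10,-12,30,0,0,1],[-4.2,-14,-17,40,0,0,1],[-4.2,-18.4,-20.8,50,0,0,1]], "squeeze": 20}}

```text
t: 0.98
tool_pos: [0.2768, 0.3341, 0.2607]
orientation: [-0.336, 1.544, 0.336]
force: [1.2, -0.0, 0.6]
opening: 0.0478
```

```bash
python3 - <<'E'
from h import *
goto([.436,.292,.12],9.8)
goto([.436,.292,.07],9.8)
E
```

```text
t 0.97 shift cm [ 14.07 -10.44  12.72] turn [14.7  0.   0. ] q6 0.33
t 0.97 shift cm [ 19.07 -10.44  12.72] turn [14.7  0.   0. ] q6 0.33
```

{"op": "jog_arm", "data": {"targets": [[3,-3,4,8,0,0,1],[7,-7,8,14.7,0,0,1],[12,-10.4,12.7,14.7,0,0,1],[15.5,-10.4,12.7,14.7,0,0,1],[15.5,-10.4,12.7,14.7,0,0,1]]}}

```text
t: 1.6
tool_pos: [0.4334, 0.29, 0.1013]
orientation: [-0.136, 1.574, 0.131]
force: [-0.9, -0.8, 0.5]
opening: 0.0013
```

```bash
python3 - <<'E'
from h import *
from plant import optics
goto([.436,.292,.06],9.8)
s,R=st(); print(s["force"].round(2),s["opening"],s["tool_pos"].round(4))
for n in ["top","scene","wrist"]:
    c=optics.read_camera(n); cv2.imwrite(f"pics/{n}1.png",c["frame"][:,:,::-1])
a=cv2.imread("pics/top1.png")[220:330,150:260];b=cv2.imread("pics/scene1.png")[180:380,340:490]
cv2.imwrite("pics/j1.png",np.hstack([cv2.resize(a,(500,500)),cv2.resize(b,(300,500))][:2]))
E
```

```text
t 1.6 shift cm [4.12 0.16 0.33] turn [-0.1 -0.4  0.2] q6 0.32
[-0.85 -0.75  0.5 ] 0.0013123480689789283 [0.4334 0.29   0.1013]
```

View pics/j1.png

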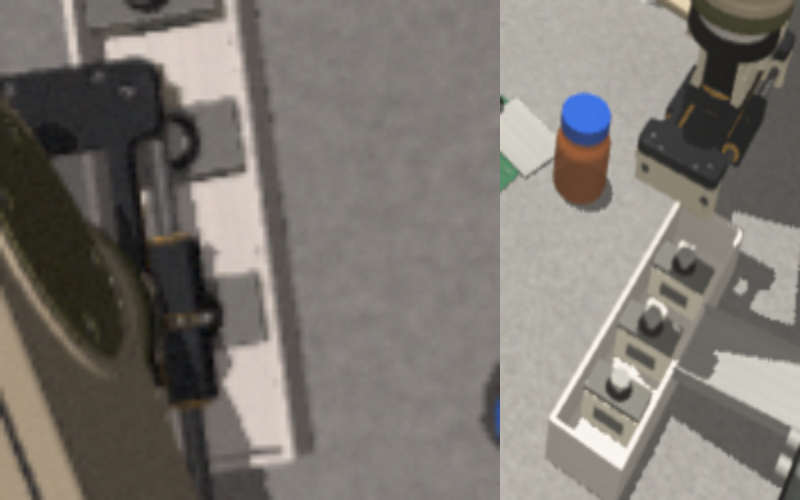

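View pics/wrist1.png

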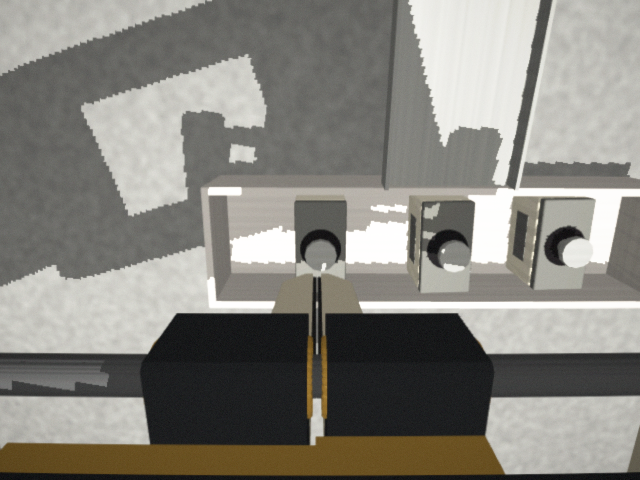

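```bash
python3 - <<'E'
from h import *
from plant import optics
c=optics.read_camera("wrist")
print(onz(c,[(320,253),(454,254),(574,250)],.0585).round(4))
print(onz(c,[(205,187),(208,306)],.05).round(4))
E
```

```text
[[0.4371 0.295  0.0585]
 [0.5105 0.3071 0.0585]
 [0.5763 0.3209 0.0585]]
[[0.3686 0.319  0.05  ]
 [0.3776 0.2479 0.05  ]]
```

{"op": "jog_arm", "data": {"targets": [[2.5,0.2,0.3,0,-0.4,0.2,1],[3.8,0.2,0.3,0,-0.4,0.2,1],[3.8,0.2,0.3,0,-0.4,0.2,1]]}}

```text
t: 2.17
tool_pos: [0.4385, 0.2962, 0.0704]
orientation: [-0.132, 1.557, 0.14]
force: [-0.3, 0.1, -1.3]
opening: 0.0004
```

```bash
python3 - <<'E'
from h import *
goto([.436,.292,.06],9.8)
s,R=st(); print(s["force"].round(2),s["opening"],s["tool_pos"].round(4))
E
```

```text
t 2.17 shift cm [ 1.04 -0.37 -0.32] turn [ 0.1  0.6 -0.3] q6 0.32
[-0.29  0.08 -1.29] 0.00036608516848360564 [0.4385 0.2962 0.0704]
```

{"op": "jog_arm", "data": {"targets": [[0.6,-0.3,-0.3,0,0.6,-0.3,1],[0.6,-0.3,-0.3,0,0.6,-0.3,1]]}}

```text
t: 2.42
tool_pos: [0.436, 0.2926, 0.0645]
orientation: [-0.137, 1.567, 0.136]
force: [0.4, 0.5, -0.5]
opening: 0.0005
```

{"op": "jog_arm", "data": {"targets": [[0,0,0,0,0,0,1],[0,0,0,0,0,0,1]]}}

```text
t: 2.68
tool_pos: [0.4362, 0.2926, 0.0648]
orientation: [-0.137, 1.567, 0.136]
force: [-0.4, 0.1, -0.6]
opening: 0.0006
```

```bash
python3 - <<'E'
from h import *
goto([.4362,.2925,.06],9.8)
s,R=st(); print(s["force"].round(2),s["opening"],s["tool_pos"].round(4),s["dq"].round(3))
E
```

```text
t 2.67 shift cm [ 0.48 -0.01  0.  ] turn [ 0.1 -0.   0. ] q6 0.32
[-0.39  0.05 -0.6 ] 0.0006043945954795179 [0.4362 0.2926 0.0648] [-0.    -0.     0.003 -0.    -0.003  0.002]
```

{"op": "jog_arm", "data": {"targets": [[0.6,0,0,0,0,0,1],[0.9,0,0,0,0,0,1],[1.2,0,0,0,0,0,1],[1.4,0,0,0,0,0,1],[1.4,0,0,0,0,0,1]]}}

```text
t: 3.3
tool_pos: [0.4361, 0.2926, 0.0506]
orientation: [-0.137, 1.567, 0.136]
force: [0.4, 0.7, 2.2]
opening: 0.0003
```

{"op": "jog_arm", "data": {"targets": [[0.2,0,0,0,0,0,1],[0.35,0,0,0,0,0,1],[0.45,0,0,0,0,0,1],[0.5,0,0,0,0,0,1]]}}

```text
t: 3.8
tool_pos: [0.4367, 0.2928, 0.0472]
orientation: [-0.137, 1.566, 0.136]
force: [-4.3, -3.1, 18.9]
opening: 0.0007
```

```bash
python3 - <<'E'
from h import *
goto([.4365,.2928,.075],9.8)
goto([.509,.3045,.065],9.8)
E
```

```text
t 3.8 shift cm [-2.78 -0.   -0.01] turn [0.1 0.  0. ] q6 0.32
t 3.8 shift cm [-1.78 -0.1   7.33] turn [0.1 0.  0. ] q6 0.32
```

{"op": "jog_arm", "data": {"targets": [[-2.6,0,0,0,0,0,1],[-2.8,0,4,0,0,0,1],[-2.6,-0.1,7.3,0,0,0,1],[-1.8,-0.1,7.3,0,0,0,1],[-1.8,-0.1,7.3,0,0,0,1]]}}

```text
t: 4.42
tool_pos: [0.5067, 0.3037, 0.0631]
orientation: [-0.138, 1.57, 0.135]
force: [-0.2, -0.7, -0.0]
opening: 0.0005
```

```bash
python3 - <<'E'
from h import *
goto([.509,.3045,.0508],9.8)
s,R=st(); print(s["force"].round(2))
E
```

```text
t 4.42 shift cm [1.23 0.04 0.25] turn [ 0.1 -0.2  0.1] q6 0.28
[-0.22 -0.69 -0.02]
```

{"op": "jog_arm", "data": {"targets": [[0.3,0,0.2,0,-0.2,0,1],[0.6,0,0.2,0,-0.2,0,1],[0.9,0,0.2,0,-0.2,0,1],[1.2,0,0.2,0,-0.2,0,1],[1.2,0,0.2,0,-0.2,0,1]]}}

```text
t: 5.05
tool_pos: [0.5101, 0.3046, 0.0547]
orientation: [-0.137, 1.563, 0.136]
force: [-8.0, -5.1, 24.1]
opening: 0.0003
```

```bash
python3 - <<'E'
from h import *
goto([.5768,.318,.064],9.8)
E
```

```text
t 5.05 shift cm [-0.9   0.17  6.8 ] turn [0.1 0.2 0.1] q6 0.28
```

{"op": "jog_arm", "data": {"targets": [[-2.0,0,0,0,0,0,1],[-2.1,0.1,4,0,0,0,1],[-2.0,0.2,6.8,0,0,0,1],[-0.9,0.2,6.8,0,0,0,1],[-0.9,0.2,6.8,0,0,0,1]]}}

```text
t: 5.68
tool_pos: [0.5746, 0.3176, 0.0615]
orientation: [-0.138, 1.567, 0.135]
force: [-0.4, -0.4, -0.4]
opening: 0.0003
```

```bash
python3 - <<'E'
from h import *
goto([.5768,.318,.0508],9.8)
s,R=st(); print(s["force"].round(2))
E
```

```text
t 5.67 shift cm [1.07 0.   0.22] turn [ 0.1 -0.   0.1] q6 0.25
[-0.36 -0.36 -0.38]
```

{"op": "jog_arm", "data": {"targets": [[0.3,0,0.2,0,0,0,1],[0.6,0,0.2,0,0,0,1],[0.9,0,0.2,0,0,0,1],[1.1,0,0.2,0,0,0,1]]}}

```text
t: 6.18
tool_pos: [0.5765, 0.3181, 0.0507]
orientation: [-0.138, 1.567, 0.135]
force: [-1.9, 0.6, 2.8]
opening: 0.0002
```

{"op": "jog_arm", "data": {"targets": [[0.2,0,0,0,0,0,1],[0.4,0,0,0,0,0,1],[0.55,0,0,0,0,0,1]]}}

```text
t: 6.55
tool_pos: [0.5771, 0.3183, 0.0475]
orientation: [-0.138, 1.566, 0.135]
force: [-9.1, -3.9, 23.5]
opening: 0.0003
```

{"op": "jog_arm", "data": {"targets": [[-3,0,0,0,0,0,1],[-6,0,0,0,0,0,0.42],[-6,0,0,0,0,0,0.42],[-6,0,0,0,0,0,0.42]]}}

```text
t: 7.05
tool_pos: [0.5766, 0.3181, 0.1063]
orientation: [-0.138, 1.567, 0.135]
force: [-0.4, -0.1, 0.1]
opening: 0.0254
```

```bash
python3 - <<'E'
from h import *
from plant import optics
c=optics.read_camera("wrist"); cv2.imwrite("pics/w2.png",c["frame"][:,:,::-1])
s,R=st(); print(s["tool_pos"],s["opening"])
E
```

```text
[0.57618735 0.31792184 0.10567554] 0.029807427022492238
```

View pics/w2.png

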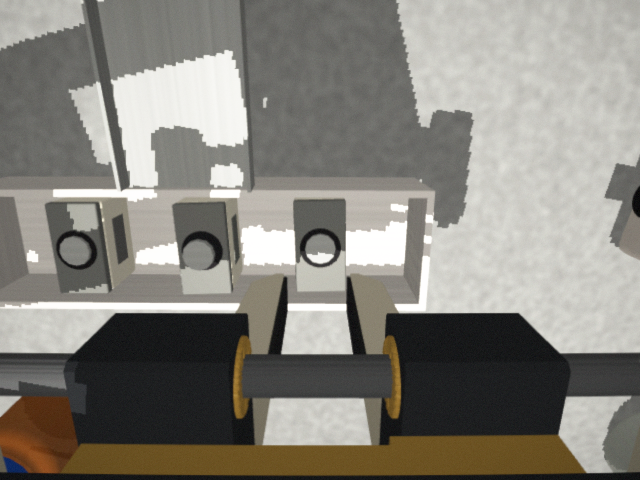

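```bash
python3 - <<'E'
from h import *
from plant import optics
c=optics.read_camera("wrist"); 
P=onz(c,[(294,199),(345,199),(346,291),(294,291)],.044);print(P.round(4),P.mean(0).round(4),np.linalg.norm(P[0]-P[1]),np.linalg.norm(P[1]-P[2]))
e=P[1]+P[2]-P[0]-P[3];print("yaw",np.degrees(np.arctan2(e[1],e[0])))
P=onz(c,[(205,203-13),(205,203-13)],.05)
goto([.5768,.318,.010],9.8)
s,R=st(); print(s["tool_pos"],s["opening"])
E
```

```text
[[0.5578 0.3445 0.044 ]
 [0.5861 0.3495 0.044 ]
 [0.5975 0.2945 0.044 ]
 [0.5667 0.289  0.044 ]] [0.577  0.3194 0.044 ] 0.02874174452156489 0.056200714657182266
yaw 10.025687721888447
t 7.15 shift cm [9.54 0.02 0.1 ] turn [ 0.2 -0.1  0.1] q6 0.25
[0.57598549 0.31787053 0.10542435] 0.03403050904636644
```

{"op": "jog_arm", "data": {"targets": [[2,0,0.1,0,0,0,0.42],[3.5,0,0.1,0,0,0,0.42],[5.5,0,0.1,0,0,0,0.42],[8,0,0.1,0,0,0,0.42],[9.3,0,0.1,0,0,0,0.42]]}}

```text
t: 7.78
tool_pos: [0.5753, 0.3171, 0.0093]
orientation: [-0.139, 1.572, 0.134]
force: [0.0, -0.4, -0.4]
opening: 0.054
```

{"op": "jog_arm", "data": {"targets": [[0,0,0,0,0,0,0.42]]}}

```text
t: 7.9
tool_pos: [0.5742, 0.3166, 0.0075]
orientation: [-0.14, 1.574, 0.133]
force: [-0.4, -0.5, -0.5]
opening: 0.0541
```

```bash
python3 - <<'E'
from h import *
goto([.577,.3185,.010],9.9)
E
```

```text
t 7.9 shift cm [-0.25  0.14  0.3 ] turn [ 0.1 -0.5  0.2] q6 0.25
```

{"op": "jog_arm", "data": {"targets": [[-0.3,0.1,0.3,0,-0.4,0,0.5],[-0.3,0.1,0.3,0,-0.4,0,0.7],[-0.3,0.1,0.3,0,-0.4,0,0.9],[-0.3,0.1,0.3,0,-0.4,0,0.9]], "squeeze": 20}}

```text
t: 8.4
tool_pos: [0.5777, 0.3184, 0.0115]
orientation: [-0.139, 1.566, 0.134]
force: [-0.6, -0.0, 3.6]
opening: 0.0299
```

```bash
python3 - <<'E'
from h import *
from plant import optics
goto([.577,.3185,.10],9.9)
goto([.52,.0,.13],70.6)
goto([.53,-.055,.10],70.6)
E
```

```text
t 8.4 shift cm [-8.85 -0.01 -0.07] turn [0.1 0.  0.2] q6 0.26
t 8.4 shift cm [-11.75 -30.41 -11.19] turn [-60.6  -0.1   0.2] q6 0.26
t 8.4 shift cm [ -8.73 -35.98 -11.15] turn [-60.6  -0.1   0.2] q6 0.26
```

{"op": "jog_arm", "data": {"targets": [[-2.5,0,0,0,0,0,0.9],[-6,0,0,0,0,0,0.9],[-10,0,0,0,0,0,0.9],[-11,-3,-1,-8,0,0,0.9],[-11,-8,-3,-16,0,0,0.9]]}}

```text
t: 9.02
tool_pos: [0.5629, 0.2354, 0.1238]
orientation: [-0.363, 1.536, 0.358]
force: [0.7, -1.4, -0.7]
opening: 0.03
```

```bash
python3 - <<'E'
from h import *
goto([.53,-.055,.12],70.6)
E
```

```text
t 9.03 shift cm [  0.42 -24.57 -15.84] turn [-44.3   0.1   0.3] q6 -0.14
```

{"op": "jog_arm", "data": {"targets": [[0.4,-5,-3.2,-9,0,0,0.9],[0.4,-10,-6.4,-18,0,0,0.9],[0.4,-15,-9.6,-27,0,0,0.9],[0.4,-20,-12.8,-36,0,0,0.9],[0.4,-24.6,-15.8,-44.3,0,0,0.9]]}}

```text
t: 9.65
tool_pos: [0.5298, -0.0571, 0.1203]
orientation: [-0.964, 1.346, 0.956]
force: [1.0, 0.2, -0.4]
opening: 0.0298
```

```bash
python3 - <<'E'
from h import *
goto([.53,-.055,.0105],70.6)
E
```

```text
t 9.65 shift cm [10.98  0.11  0.21] turn [ 0.3 -0.   0.3] q6 -1.44
```

{"op": "jog_arm", "data": {"targets": [[4,0.1,0.2,0,0,0,0.9],[7.5,0.1,0.2,0,0,0,0.9],[9.5,0.1,0.2,0,0,0,0.9],[10.5,0.1,0.2,0,0,0,0.9],[10.5,0.1,0.2,0,0,0,0.9]]}}

```text
t: 10.28
tool_pos: [0.5297, -0.055, 0.015]
orientation: [-0.963, 1.346, 0.957]
force: [0.5, -0.3, -0.6]
opening: 0.0296
```

```bash
python3 - <<'E'
from h import *
goto([.53,-.055,.0095],70.6)
E
```

```text
t 10.28 shift cm [ 0.55 -0.03  0.01] turn [ 0.3 -0.   0.2] q6 -1.44
```

{"op": "jog_arm", "data": {"targets": [[0.3,0,0,0,0,0,0.9],[0.6,0,0,0,0,0,0.9],[0.6,0,0,0,0,0,0.9]]}}

```text
t: 10.65
tool_pos: [0.5303, -0.0551, 0.0096]
orientation: [-0.964, 1.346, 0.956]
force: [0.1, 0.1, 0.2]
opening: 0.0301
```

{"op": "jog_arm", "data": {"targets": [[0.12,0,0,0,0,0,0.9],[0.12,0,0,0,0,0,0.5],[0.05,0,0,0,0,0,0.3],[-2,0,0,0,0,0,0.2],[-6,0,0,0,0,0,0.2]]}}

```text
t: 11.28
tool_pos: [0.528, -0.0546, 0.0682]
orientation: [-0.962, 1.349, 0.959]
force: [1.1, 0.4, 0.0]
opening: 0.0652
```

```bash
python3 - <<'E'
from h import *
goto([.53,-.055,.085],-19.4)
E
```

```text
t 11.28 shift cm [-1.68 -0.2   0.02] turn [-89.7  -0.1   0. ] q6 -1.44
```

{"op": "jog_arm", "data": {"targets": [[-2,-0.2,0,10.5,0,0,0.2],[-2,-0.2,0,21,0,0,0.2],[-2,-0.2,0,31.5,0,0,0.2],[-2,-0.2,0,42,0,0,0.2],[-2,-0.2,0,52.5,0,0,0.2]]}}

```text
t: 11.9
tool_pos: [0.5299, -0.0552, 0.0881]
orientation: [-0.249, 1.556, 0.247]
force: [-0.1, -0.3, -1.2]
opening: 0.0745
```

```bash
python3 - <<'E'
from h import *
goto([.53,-.055,.095],-19.4)
E
```

```text
t 11.9 shift cm [-0.69  0.01  0.02] turn [37.5  0.   0.1] q6 -0.51
```

{"op": "jog_arm", "data": {"targets": [[-0.7,0,0,10.5,0,0,0.2],[-0.7,0,0,21,0,0,0.2],[-0.7,0,0,31,0,0,0.2],[-0.7,0,0,37.5,0,0,0.2],[-0.7,0,0,37.5,0,0,0.2]]}}

```text
t: 12.52
tool_pos: [0.5298, -0.0552, 0.095]
orientation: [0.265, 1.554, -0.266]
force: [-0.4, 0.2, 0.3]
opening: 0.0745
```

```bash
python3 - <<'E'
from h import *
from plant import optics
c=optics.read_camera("wrist"); cv2.imwrite("pics/w3.png",c["frame"][:,:,::-1])
goto([.53,-.055,.01],-19.4)
print(proj(c,[.53,-.055,.045]))
E
```

```text
t 12.57 shift cm [8.5  0.03 0.01] turn [0.1 0.  0.1] q6 0.14
[[317.70946699 254.30996947]]
```

View pics/w3.png

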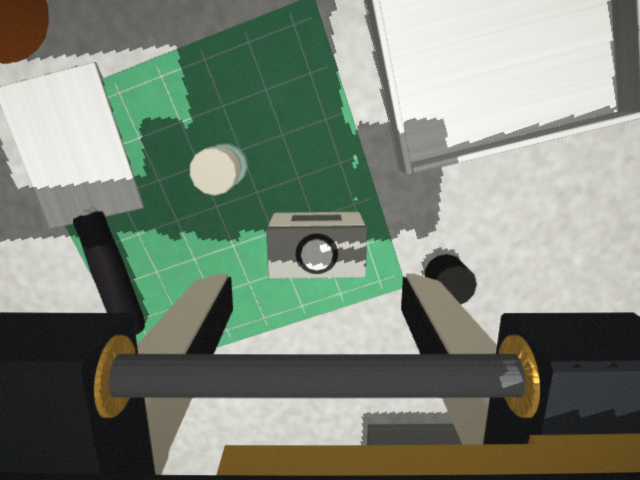

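{"op": "jog_arm", "data": {"targets": [[3,0,0,0,0,0,0.2],[6,0,0,0,0,0,0.2],[7.8,0,0,0,0,0,0.2],[8.3,0,0,0,0,0,0.2],[8.4,0,0,0,0,0,0.2]]}}

```text
t: 13.2
tool_pos: [0.5302, -0.0553, 0.0114]
orientation: [0.263, 1.554, -0.264]
force: [-0.1, -0.4, 0.8]
opening: 0.0745
```

{"op": "jog_arm", "data": {"targets": [[0,0,0,0,0,0,0.3],[0,0,0,0,0,0,0.5],[0,0,0,0,0,0,0.6],[0,0,0,0,0,0,0.6]], "squeeze": 20}}

```text
t: 13.7
tool_pos: [0.5309, -0.0554, 0.0124]
orientation: [0.263, 1.552, -0.264]
force: [-0.7, -0.7, 6.1]
opening: 0.0561
```

```bash
python3 - <<'E'
from h import *
goto([.5349,-.3329,.13],-19.4)
E
```

```text
t 13.7 shift cm [-11.72 -26.07   9.55] turn [0.2 0.2 0. ] q6 0.14
```

{"op": "jog_arm", "data": {"targets": [[-4,0,0,0,0,0,0.6],[-9,0,0,0,0,0,0.6],[-11.7,-5,2,0,0,0,0.6],[-11.7,-10,4,0,0,0,0.6],[-11.7,-15,6,0,0,0,0.6]]}}

```text
t: 14.32
tool_pos: [0.5381, -0.2182, 0.1303]
orientation: [0.262, 1.551, -0.264]
force: [1.0, 0.5, -0.9]
opening: 0.0556
```

```bash
python3 - <<'E'
from h import *
goto([.5349,-.3329,.13],-19.4)
from plant import optics
for n in ["wrist","top"]:
    c=optics.read_camera(n); cv2.imwrite(f"pics/{n}4.png",c["frame"][:,:,::-1])
E
```

```text
t 14.32 shift cm [  0.05 -10.94   3.48] turn [0.2 0.2 0. ] q6 -0.14
```

View pics/wrist4.png

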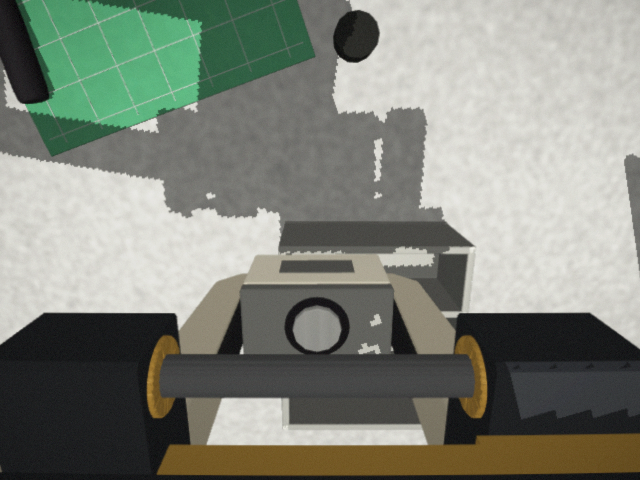

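{"op": "jog_arm", "data": {"targets": [[0,-5,1.6,0.2,0.2,0,0.6],[0,-9,2.9,0.2,0.2,0,0.6],[0,-10.9,3.5,0.2,0.2,0,0.6],[0,-10.9,3.5,0.2,0.2,0,0.6]]}}

```text
t: 14.92
tool_pos: [0.5337, -0.3361, 0.1297]
orientation: [0.269, 1.555, -0.272]
force: [-0.5, 0.6, -1.3]
opening: 0.0558
```

```bash
python3 - <<'E'
from h import *
goto([.5349,-.3329,.06],-19.4)
from plant import optics
for n in ["wrist","scene"]:
    c=optics.read_camera(n); cv2.imwrite(f"pics/{n}5.png",c["frame"][:,:,::-1])
s=cv2.imread("pics/scene5.png"); cv2.imwrite("pics/s5.png",cv2.resize(s[100:250,140:280],None,fx=4,fy=4,interpolation=cv2.INTER_CUBIC))
E
```

```text
t 14.93 shift cm [6.96 0.36 0.  ] turn [-0.4 -0.   0.1] q6 -0.3
```

View pics/wrist5.png

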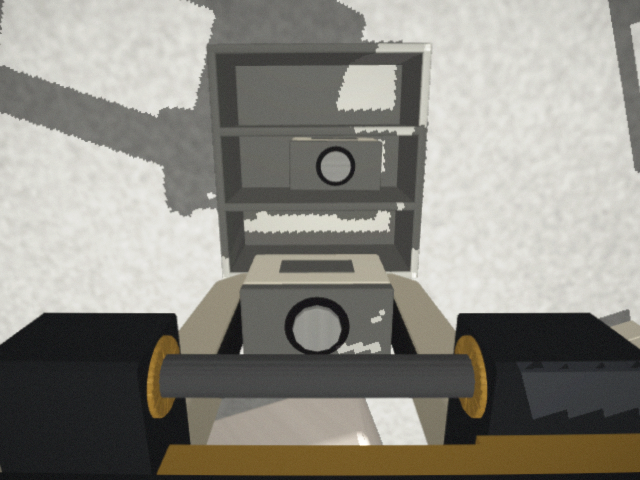

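View pics/s5.png

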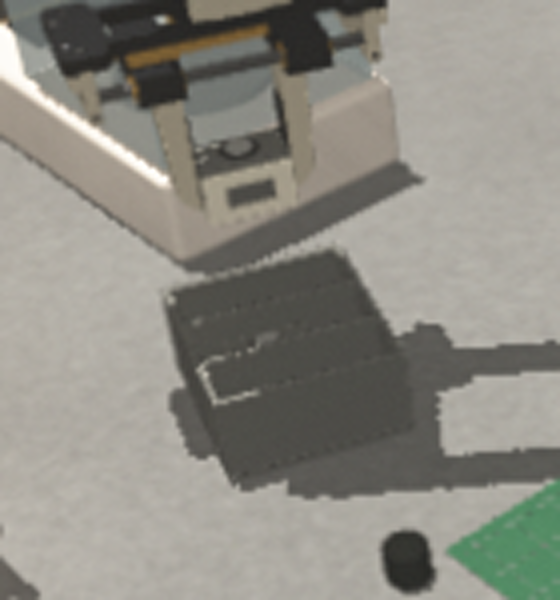

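```bash
python3 - <<'E'
from h import *
from plant import optics
c=optics.read_camera("wrist"); 
A=onz(c,[(210,46),(432,44),(225,275),(415,275)],.061);print(A.round(4),np.linalg.norm(A[0]-A[1]))
D=onz(c,[(218,132),(428,130),(222,208),(420,206)],.061);print(D.round(4))
o=np.array([.5492,-.2923]);a=np.radians(-19.4);ex=np.array([np.cos(a),np.sin(a)]);ey=np.array([-ex[1],ex[0]])
for P in (A,D): print("tote frame",np.c_[(P[:,:2]-o)@ex,(P[:,:2]-o)@ey].round(4))
E=A[1]-A[0];print(np.degrees(np.arctan2(E[1],E[0])))
E=D[1]-D[0];print(np.degrees(np.arctan2(E[1],E[0])))
goto([.5349,-.3329,.06],-19.4)
print(st()[0]["tool_pos"])
E
```

```text
[[ 0.5174 -0.2115  0.061 ]
 [ 0.6285 -0.2501  0.061 ]
 [ 0.4741 -0.334   0.061 ]
 [ 0.5838 -0.373   0.061 ]] 0.11758845125512023
[[ 0.5039 -0.254   0.061 ]
 [ 0.6144 -0.2922  0.061 ]
 [ 0.4889 -0.2947  0.061 ]
 [ 0.5984 -0.3324  0.061 ]]
tote frame [[-0.0569  0.0656]
 [ 0.0607  0.0662]
 [-0.057  -0.0643]
 [ 0.0595 -0.0646]]
tote frame [[-0.0555  0.0211]
 [ 0.0615  0.0218]
 [-0.0561 -0.0222]
 [ 0.0597 -0.0215]]
-19.136320106421593
-19.072650754420938
t 15.07 shift cm [6.98 0.16 0.02] turn [-0.2 -0.   0.1] q6 -0.3
[ 0.53422542 -0.33426572  0.12985233]
```

```bash
python3 - <<'E'
from h import *
goto([.5362,-.3333,.076],-19.3)
E
```

```text
t 15.07 shift cm [5.38 0.17 0.16] turn [-0.3 -0.   0.1] q6 -0.3
```

{"op": "jog_arm", "data": {"targets": [[2,0.2,0.2,-0.3,0,0,0.6],[4,0.2,0.2,-0.3,0,0,0.6],[5.2,0.2,0.2,-0.3,0,0,0.6],[5.2,0.2,0.2,-0.3,0,0,0.6],[5.2,0.2,0.2,-0.3,0,0,0.6]]}}

```text
t: 15.7
tool_pos: [0.537, -0.3334, 0.0782]
orientation: [0.263, 1.555, -0.266]
force: [-0.2, 0.4, -0.8]
opening: 0.0561
```

```bash
python3 - <<'E'
from h import *
goto([.5362,-.3333,.016],-19.3)
E
```

```text
t 15.7 shift cm [ 6.22 -0.01 -0.07] turn [-0.   0.   0.1] q6 -0.3
```

{"op": "jog_arm", "data": {"targets": [[1,0,0,0,0,0,0.6],[2,0,0,0,0,0,0.6],[3,0,0,0,0,0,0.6],[4,0,0,0,0,0,0.6],[5,0,0,0,0,0,0.6]]}}

```text
t: 16.32
tool_pos: [0.5368, -0.3334, 0.0273]
orientation: [0.263, 1.555, -0.266]
force: [-0.2, -1.3, -1.3]
opening: 0.0557
```

{"op": "jog_arm", "data": {"targets": [[0.5,0,0,0,0,0,0.6],[0.8,0,0,0,0,0,0.6],[0.9,0,0,0,0,0,0.6]]}}

```text
t: 16.7
tool_pos: [0.5368, -0.3334, 0.0183]
orientation: [0.263, 1.555, -0.266]
force: [-0.3, 0.3, -0.3]
opening: 0.0559
```

{"op": "jog_arm", "data": {"targets": [[0.15,0,0,0,0,0,0.6],[0.3,0,0,0,0,0,0.6],[0.3,0,0,0,0,0,0.6]]}}

```text
t: 17.08
tool_pos: [0.537, -0.3335, 0.0155]
orientation: [0.263, 1.555, -0.266]
force: [-0.9, 0.2, -1.5]
opening: 0.0555
```

{"op": "jog_arm", "data": {"targets": [[0.1,0,0,0,0,0,0.6],[0.2,0,0,0,0,0,0.6],[0.2,0,0,0,0,0,0.6]]}}

```text
t: 17.45
tool_pos: [0.537, -0.3336, 0.0153]
orientation: [0.263, 1.555, -0.266]
force: [-8.0, 4.9, 14.1]
opening: 0.0559
```

{"op": "jog_arm", "data": {"targets": [[0,0,0,0,0,0,0.5],[-0.05,0,0,0,0,0,0.35],[-0.05,0,0,0,0,0,0.32],[-0.05,0,0,0,0,0,0.32]]}}

```text
t: 17.95
tool_pos: [0.5368, -0.3335, 0.0156]
orientation: [0.263, 1.555, -0.266]
force: [0.5, 0.5, -0.2]
opening: 0.0634
```

{"op": "jog_arm", "data": {"targets": [[-1.5,0,0,0,0,0,0.32],[-4,0,0,0,0,0,0.32],[-7,0,0,0,0,0,0.32],[-10,0,0,0,0,0,0.42],[-12,0,0,0,0,0,0.42]]}}

```text
t: 18.58
tool_pos: [0.5378, -0.3339, 0.1385]
orientation: [0.262, 1.553, -0.267]
force: [0.6, -0.4, 0.9]
opening: 0.0544
```

```bash
python3 - <<'E'
from h import *
from plant import optics
s=optics.read_camera("scene"); cv2.imwrite("pics/s6.png",cv2.resize(s["frame"][100:250,140:280,::-1],None,fx=4,fy=4,interpolation=cv2.INTER_CUBIC))
goto([.53,.0,.16],9.8)
goto([.436,.2925,.11],9.8)
E
```

```text
t 18.62 shift cm [ -2.06  31.28 -11.89] turn [-29.1   0.2   0.3] q6 -0.3
t 18.62 shift cm [  2.75  55.78 -30.47] turn [-29.1   0.2   0.3] q6 -0.3
```

View pics/s6.png

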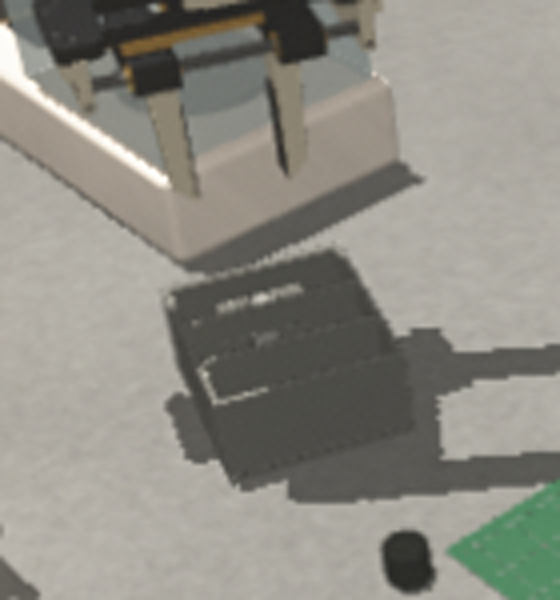

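{"op": "jog_arm", "data": {"targets": [[-1,5,-2.8,-3,0,0,0.42],[-1,10,-5.5,-6,0,0,0.42],[-1,15,-8.2,-9,0,0,0.42],[-1,20,-11,-12,0,0,0.42],[-1,25,-13.7,-15,0,0,0.42]]}}

```text
t: 19.25
tool_pos: [0.4913, -0.0515, 0.1491]
orientation: [0.054, 1.566, -0.062]
force: [0.6, 0.6, 0.5]
opening: 0.0536
```

```bash
python3 - <<'E'
from h import *
goto([.4366,.293,.13],9.8)
E
```

```text
t 19.25 shift cm [ 1.71 33.96 -8.01] turn [-14.    0.2   0.3] q6 -0.13
```

{"op": "jog_arm", "data": {"targets": [[0,6,-1.5,-3,0,0,0.42],[0,12,-3,-6,0,0,0.42],[0,18,-4.5,-9,0,0,0.42],[0,24,-6,-12,0,0,0.42],[0.5,30,-7.2,-14,0,0,0.42]]}}

```text
t: 19.88
tool_pos: [0.4412, 0.255, 0.1425]
orientation: [-0.139, 1.563, 0.131]
force: [0.7, 0.7, 0.2]
opening: 0.0541
```

```bash
python3 - <<'E'
from h import *
goto([.4366,.293,.10],9.8)
E
```

```text
t 19.88 shift cm [4.23 3.85 0.19] turn [0.  0.2 0.3] q6 0.26
```

{"op": "jog_arm", "data": {"targets": [[2,3.8,0.2,0,0.2,0.3,0.42],[4.2,3.8,0.2,0,0.2,0.3,0.42],[4.2,3.8,0.2,0,0.2,0.3,0.42]]}}

```text
t: 20.25
tool_pos: [0.4348, 0.292, 0.0979]
orientation: [-0.138, 1.571, 0.134]
force: [-0.4, -0.1, 0.6]
opening: 0.0542
```

```bash
python3 - <<'E'
from h import *
from plant import optics
c=optics.read_camera("wrist"); cv2.imwrite("pics/w7.png",c["frame"][:,:,::-1])
goto([.4366,.293,.012],9.8)
E
```

```text
t 20.3 shift cm [8.74 0.09 0.11] turn [ 0.1 -0.1  0.1] q6 0.32
```

View pics/w7.png

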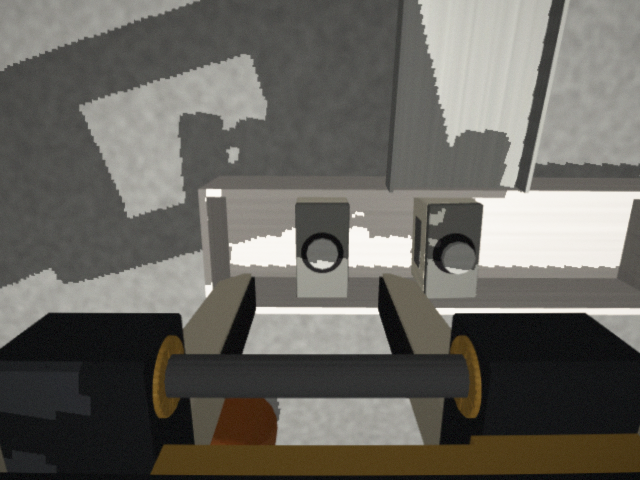

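{"op": "jog_arm", "data": {"targets": [[3,0.1,0.2,0,0,0,0.42],[6,0.1,0.2,0,0,0,0.42],[8,0.1,0.2,0,0,0,0.42],[8.6,0.1,0.2,0,0,0,0.42],[8.6,0.1,0.2,0,0,0,0.42]]}}

```text
t: 20.92
tool_pos: [0.4381, 0.2931, 0.0142]
orientation: [-0.135, 1.568, 0.134]
force: [0.0, -0.2, -0.4]
opening: 0.0538
```

{"op": "jog_arm", "data": {"targets": [[0,0,0,0,0,0,0.5],[0,0,0,0,0,0,0.7],[0,0,0,0,0,0,0.9],[0,0,0,0,0,0,0.9]], "squeeze": 20}}

```text
t: 21.42
tool_pos: [0.4384, 0.2933, 0.0147]
orientation: [-0.135, 1.568, 0.134]
force: [-1.8, -0.4, 4.1]
opening: 0.0299
```

```bash
python3 - <<'E'
from h import *
goto([.4366,.293,.12],9.8)
goto([.53,-.055,.13],70.6)
E
```

```text
t 21.43 shift cm [-1.053e+01 -1.000e-02 -1.900e-01] turn [ 0.  -0.1  0. ] q6 0.32
t 21.43 shift cm [-11.5  -35.89   3.07] turn [-60.8  -0.1   0. ] q6 0.32
```

{"op": "jog_arm", "data": {"targets": [[-3,0,0,0,0,0,0.9],[-7,0,0,0,0,0,0.9],[-11,0,0.5,0,0,0,0.9],[-12.5,-4,1,-8,0,0,0.9],[-12.5,-9,2,-18,0,0,0.9]]}}

```text
t: 22.05
tool_pos: [0.4747, 0.2083, 0.1418]
orientation: [-0.387, 1.534, 0.386]
force: [0.9, 0.3, -1.3]
opening: 0.0294
```

```bash
python3 - <<'E'
from h import *
goto([.53,-.055,.13],70.6)
E
```

```text
t 22.05 shift cm [  1.19 -25.81  -7.6 ] turn [-42.3   0.1   0.1] q6 -0.18
```

{"op": "jog_arm", "data": {"targets": [[0.5,-5,-1,-9,0,0,0.9],[1,-10,-2.5,-18,0,0,0.9],[1.2,-15.5,-4.2,-27,0,0,0.9],[1.2,-21,-6,-36,0,0,0.9],[1.2,-25.8,-7.6,-42.3,0,0,0.9]]}}

```text
t: 22.68
tool_pos: [0.5298, -0.057, 0.1297]
orientation: [-0.959, 1.347, 0.957]
force: [0.5, 0.3, -0.8]
opening: 0.03
```

```bash
python3 - <<'E'
from h import *
goto([.53,-.055,.0175],70.6)
E
```

```text
t 22.68 shift cm [11.22  0.07  0.18] turn [0.2 0.1 0.1] q6 -1.44
```

{"op": "jog_arm", "data": {"targets": [[4,0.1,0.2,0,0,0,0.9],[8,0.1,0.2,0,0,0,0.9],[10.2,0.1,0.2,0,0,0,0.9],[11.2,0.1,0.2,0,0,0,0.9],[11.2,0.1,0.2,0,0,0,0.9]]}}

```text
t: 23.3
tool_pos: [0.5294, -0.0546, 0.0173]
orientation: [-0.959, 1.348, 0.958]
force: [0.1, -0.0, -1.3]
opening: 0.0297
```

```bash
python3 - <<'E'
from h import *
goto([.53,-.055,.0127],70.6)
E
```

```text
t 23.3 shift cm [ 0.46 -0.07 -0.02] turn [0.2 0.1 0.1] q6 -1.44
```

{"op": "jog_arm", "data": {"targets": [[0.25,0,0,0,0,0,0.9],[0.5,0,0,0,0,0,0.9],[0.55,0,0,0,0,0,0.9],[0.55,0,0,0,0,0,0.9]]}}

```text
t: 23.8
tool_pos: [0.5302, -0.0546, 0.0128]
orientation: [-0.96, 1.347, 0.957]
force: [-0.6, -0.9, 5.5]
opening: 0.0301
```

Contact (5.5 N). Release, lift, turn.

{"op": "jog_arm", "data": {"targets": [[0,0,0,0,0,0,0.6],[0,0,0,0,0,0,0.4],[0,0,0,0,0,0,0.3],[-2,0,0,0,0,0,0.2],[-6,0,0,0,0,0,0.2]]}}

```text
t: 24.42
tool_pos: [0.5279, -0.0542, 0.0712]
orientation: [-0.957, 1.35, 0.961]
force: [0.9, -0.2, 0.1]
opening: 0.0715
```

{"op": "jog_arm", "data": {"targets": [[-2,-0.2,0,10.5,0,0,0.2],[-2,-0.2,0,21,0,0,0.2],[-2,-0.2,0,31.5,0,0,0.2],[-2,-0.2,0,42,0,0,0.2],[-2,-0.2,0,52.5,0,0,0.2]]}}

```text
t: 25.05
tool_pos: [0.5297, -0.0549, 0.0909]
orientation: [-0.244, 1.559, 0.247]
force: [-1.0, -0.2, 0.6]
opening: 0.0746
```

```bash
python3 - <<'E'
from h import *
goto([.53,-.055,.095],-19.4)
E
```

```text
t 25.05 shift cm [-0.41 -0.02  0.03] turn [37.3 -0.1 -0.1] q6 -0.51
```

{"op": "jog_arm", "data": {"targets": [[-0.4,0,0,10.5,0,0,0.2],[-0.4,0,0,21,0,0,0.2],[-0.4,0,0,31,0,0,0.2],[-0.4,0,0,37.3,0,0,0.2],[-0.4,0,0,37.3,0,0,0.2]]}}

```text
t: 25.68
tool_pos: [0.5295, -0.0549, 0.0947]
orientation: [0.265, 1.558, -0.264]
force: [-0.1, -0.4, -0.6]
opening: 0.0746
```

```bash
python3 - <<'E'
from h import *
from plant import optics
c=optics.read_camera("wrist"); cv2.imwrite("pics/w8.png",c["frame"][:,:,::-1])
goto([.53,-.0548,.0105],-19.4)
print(proj(c,[.53,-.055,.045]))
E
```

```text
t 25.73 shift cm [8.43 0.02 0.06] turn [ 0.2 -0.2 -0. ] q6 0.14
[[318.63503465 254.82727305]]
```

View pics/w8.png

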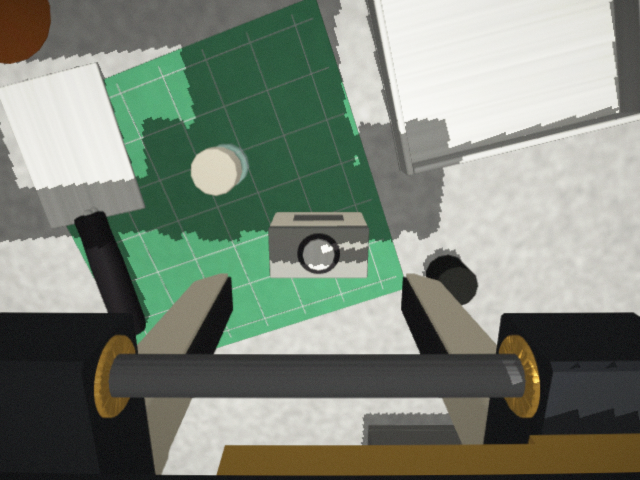

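Upright and centred at (319,253). Grasp by the ends.

{"op": "jog_arm", "data": {"targets": [[3,0,0.1,0,0,0,0.2],[6,0,0.1,0,0,0,0.2],[7.8,0,0.1,0,0,0,0.2],[8.3,0,0.1,0,0,0,0.2],[8.4,0,0.1,0,0,0,0.2]]}}

```text
t: 26.35
tool_pos: [0.5307, -0.0552, 0.0112]
orientation: [0.264, 1.557, -0.262]
force: [0.2, 0.3, 0.1]
opening: 0.0743
```

{"op": "jog_arm", "data": {"targets": [[0,0,0,0,0,0,0.3],[0,0,0,0,0,0,0.5],[0,0,0,0,0,0,0.6],[0,0,0,0,0,0,0.6]], "squeeze": 20}}

```text
t: 26.85
tool_pos: [0.5313, -0.0553, 0.0121]
orientation: [0.263, 1.556, -0.262]
force: [-2.3, 0.6, 6.3]
opening: 0.0559
```

```bash
python3 - <<'E'
from h import *
goto([.5646,-.2521,.13],-19.3)
E
```

```text
t 26.85 shift cm [-11.81 -17.48   9.59] turn [ 0.1 -0.1 -0. ] q6 0.13
```

{"op": "jog_arm", "data": {"targets": [[-4,0,0,0,0,0,0.6],[-9,0,0,0,0,0,0.6],[-11.8,-5,2.5,0,0,0,0.6],[-11.8,-10,5.5,0,0,0,0.6],[-11.8,-15,8,0,0,0,0.6]]}}

```text
t: 27.48
tool_pos: [0.5583, -0.2251, 0.1306]
orientation: [0.263, 1.555, -0.262]
force: [0.9, 0.8, -1.4]
opening: 0.0558
```

```bash
python3 - <<'E'
from h import *
goto([.5646,-.2521,.115],-19.3)
E
```

```text
t 27.48 shift cm [ 1.56 -2.34  1.48] turn [ 0.2  0.  -0. ] q6 -0.13
```

{"op": "jog_arm", "data": {"targets": [[0.8,-2.3,1.5,0.2,0,0,0.6],[1.6,-2.3,1.5,0.2,0,0,0.6],[1.6,-2.3,1.5,0.2,0,0,0.6]]}}

```text
t: 27.85
tool_pos: [0.5639, -0.2506, 0.113]
orientation: [0.266, 1.557, -0.264]
force: [0.3, 0.6, -1.2]
opening: 0.0557
```

```bash
python3 - <<'E'
from h import *
goto([.5646,-.2521,.076],-19.3)
from plant import optics
c=optics.read_camera("wrist"); cv2.imwrite("pics/w9.png",c["frame"][:,:,::-1])
goto([.5646,-.2521,.076],-19.3)
E
```

```text
t 27.85 shift cm [ 3.7  -0.12  0.12] turn [-0.  -0.2 -0.1] q6 -0.16
t 27.9 shift cm [ 3.78 -0.15  0.08] turn [-0.  -0.1 -0.1] q6 -0.16
```

View pics/w9.png

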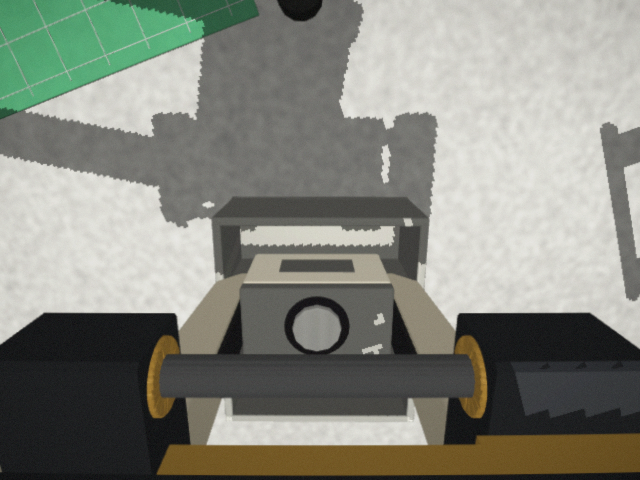

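Laterally centred over the tote (rim edges 214–428 around 320). Lower.

{"op": "jog_arm", "data": {"targets": [[2,-0.15,0.1,0,0,0,0.6],[3.6,-0.15,0.1,0,0,0,0.6],[3.6,-0.15,0.1,0,0,0,0.6],[3.6,-0.15,0.1,0,0,0,0.6]]}}

```text
t: 28.4
tool_pos: [0.5647, -0.2519, 0.0776]
orientation: [0.265, 1.556, -0.263]
force: [0.9, -0.4, -0.3]
opening: 0.0561
```

```bash
python3 - <<'E'
from h import *
goto([.5648,-.2521,.0161],-19.3)
E
```

```text
t 28.4 shift cm [ 6.15 -0.02  0.02] turn [ 0.  -0.1 -0.1] q6 -0.17
```

{"op": "jog_arm", "data": {"targets": [[1,0,0,0,0,0,0.6],[2,0,0,0,0,0,0.6],[3,0,0,0,0,0,0.6],[4,0,0,0,0,0,0.6],[5,0,0,0,0,0,0.6]]}}

```text
t: 29.02
tool_pos: [0.5645, -0.2518, 0.0267]
orientation: [0.266, 1.557, -0.263]
force: [-0.4, 0.9, -0.6]
opening: 0.0557
```

{"op": "jog_arm", "data": {"targets": [[0.5,0,0,0,0,0,0.6],[0.8,0,0,0,0,0,0.6],[1.0,0,0,0,0,0,0.6],[1.1,0,0,0,0,0,0.6]]}}

```text
t: 29.52
tool_pos: [0.5647, -0.2519, 0.016]
orientation: [0.265, 1.556, -0.263]
force: [0.0, 0.1, -1.0]
opening: 0.0557
```

{"op": "jog_arm", "data": {"targets": [[0.1,0,0,0,0,0,0.6],[0.2,0,0,0,0,0,0.6],[0.2,0,0,0,0,0,0.6]]}}

```text
t: 29.9
tool_pos: [0.565, -0.252, 0.0151]
orientation: [0.265, 1.556, -0.263]
force: [-4.2, 2.2, 6.2]
opening: 0.0559
```

Contact (6 N). Release and retreat.

{"op": "jog_arm", "data": {"targets": [[0,0,0,0,0,0,0.5],[-0.05,0,0,0,0,0,0.35],[-0.05,0,0,0,0,0,0.32],[-0.05,0,0,0,0,0,0.32]]}}

```text
t: 30.4
tool_pos: [0.565, -0.252, 0.0155]
orientation: [0.265, 1.556, -0.263]
force: [-0.2, -0.1, 0.5]
opening: 0.0625
```

{"op": "jog_arm", "data": {"targets": [[-1.5,0,0,0,0,0,0.32],[-4,0,0,0,0,0,0.32],[-7,0,0,0,0,0,0.32],[-11,0,0,0,0,0,0.32],[-14,0,0,0,0,0,0.32]]}}

```text
t: 31.02
tool_pos: [0.5658, -0.2525, 0.1589]
orientation: [0.264, 1.553, -0.264]
force: [0.1, -0.5, -1.4]
opening: 0.0629
```

{"op": "jog_arm", "data": {"targets": [[-3,-5,-2,0,0,0,0.32],[-4,-9,-6,0,0,0,0.32],[-4,-9,-12,0,0,0,0.32],[-4,-9,-12,0,0,0,0.32]]}}

```text
t: 31.52
tool_pos: [0.4187, -0.2963, 0.1982]
orientation: [0.267, 1.555, -0.265]
force: [0.7, -0.7, -0.6]
opening: 0.0632
```

```bash
python3 - <<'E'
from h import *
from plant import optics
for n in ["wrist","top","scene"]:
    c=optics.read_camera(n); cv2.imwrite(f"pics/{n}10.png",c["frame"][:,:,::-1])
t=cv2.imread("pics/top10.png");
cv2.imwrite("pics/t10.png",cv2.resize(t[190:290,435:550],None,fx=5,fy=5,interpolation=cv2.INTER_CUBIC))
E
```

```text
(no output)
```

View pics/wrist10.png

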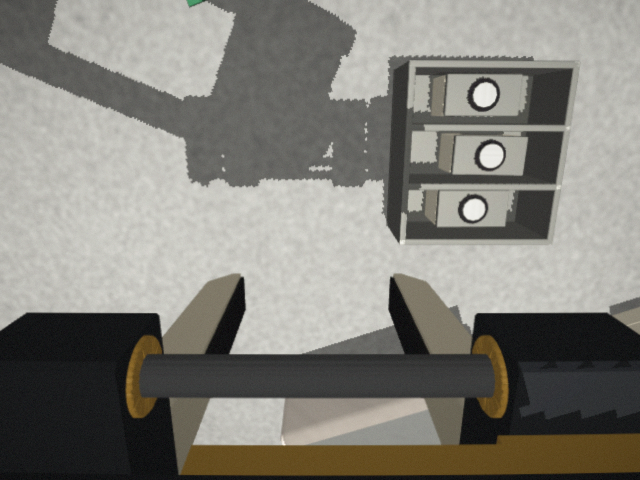

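View pics/top10.png

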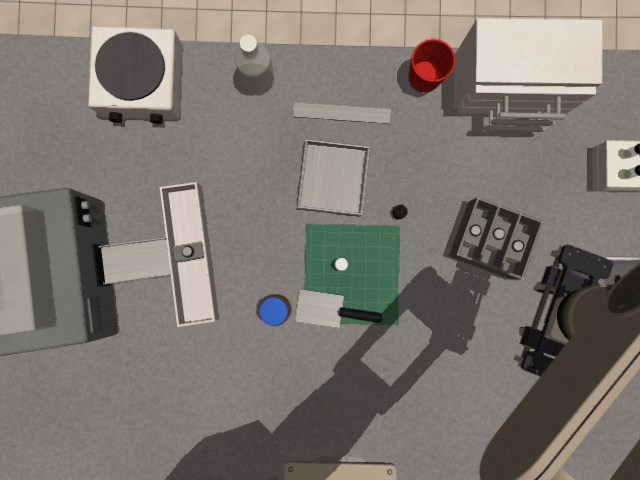

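View pics/scene10.png

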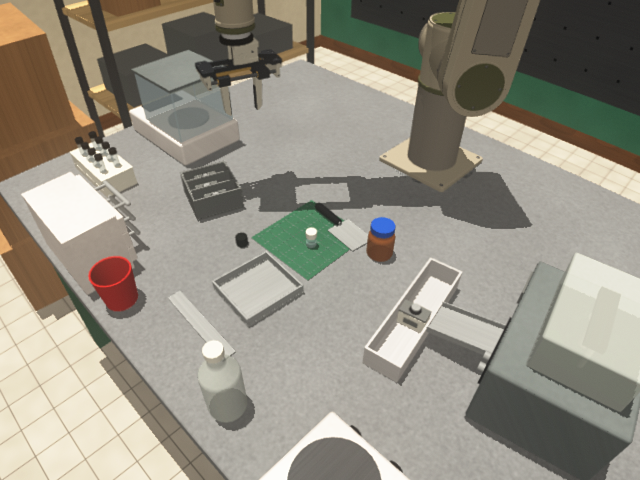

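```bash
python3 - <<'E'
from h import *
from plant import optics, ticket
c=optics.read_camera("wrist")
P=onz(c,[(484,95),(473,208),(490,155)],.048)[:,:2]
o=np.array([.5506,-.2929]);a=np.radians(-19.3);ex=np.array([np.cos(a),np.sin(a)]);ey=np.array([-ex[1],ex[0]])
print(np.c_[(P-o)@ex,(P-o)@ey].round(4))
s,_=st();print(s["t"],abs(s["dq"]).max(),s["force"].round(1))
print(ticket.close_job())
E
```

```text
[[ 0.0062  0.0426]
 [ 0.0066 -0.0431]
 [ 0.0156 -0.0014]]
31.725 0.02254128133936841 [ 0.   0.8 -0.9]
the job is handed in; nothing more can be done
None
```

I pressed all three plungers in the tray, put the two good cartridges in the tote and left the sticking one in the tray. I handed the job in at about 31.7 s; no verdict is reported.

- **Plungers:** The near and far ones ran to about 47 mm above the table, which is full stroke, and stopped there at 19 and 24 N. The middle one stopped dead at 54.7 mm under 24 N, so I took it as the sticking one.
- **Placing:** I carried the two good cartridges to the mat one at a time, changed grip from long sides to ends, and lowered each until the floor pushed back (14 N and 6 N). Then I released them.
- **Last wrist picture:** Their buttons lay at (6.2, 42.6) mm and (6.6, −43.1) mm in the tote frame. The slot centre lines are at ±43 mm and the limit along the slot is 30 mm. Both looked upright, with the buttons in.
- **Last scene and top pictures:** The sticking cartridge stood upright in the tray, the bystanders and stock cartridge looked unmoved, and the arm was clear.

Some checks were looser than the rest:
- **Sticking plunger's travel:** The tool height put the stop 0.7 mm above the nominal 54 mm, so I infer its travel (over 4 mm) from the dead stop rather than measuring it.
- **Along-slot offset:** At the last check the pictures put the cartridges 6 mm from slot middle, but the tool pose at release put them within about 1 mm. I did not resolve this, but both are inside the limit.
- **Camera heights:** From two views, button heights were off by up to 4 mm and tray rim heights read 1 to 4 mm low, so I used the nominal heights.

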